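Clamp the caddy's end panel home and hold the squeeze

TASK

The end panel of the wooden cutlery caddy has worked loose on its dowels. The one-hand bar clamp already stands astride the caddy: pump its trigger against the handle until the jaws have drawn the panel fully home against the caddy, working the clamp by its handle and trigger only and leaving the other things on the table alone. Finish while still holding the trigger squeezed, snug but gentle, so the panel stays pressed home while I drive the screws: too hard a squeeze splits the thin plywood.

Things in the scene. Friction and masses are not known exactly. Their poses are not given: they have to be found in the camera images.
- clamp: Black and yellow one-hand bar clamp, 0.6 kg, loose, standing on its two jaws astride the caddy. Origin on the table under the middle of the near jaw's clamping face; x along the bar to the far jaw, z up. Near jaw: blue pad 40 wide, 36 high, face at x = 0. Housing x -66 to -2, y +-17, z 49 to 88. The toothed steel bar, 6 thick, z 54 to 72, sticks out behind, to x = -140 at most.
- clamp_grip (a point): Fixed point of the clamp at (-26.5, 0, 124) mm in its frame, where a hand squeezes: midway between the back of the upright handle (x -57 to -37, 28 wide, top at z 170) and the front of the released trigger. Both together measure 61 mm at this height, 36 mm when fully squeezed (then centred at x = -39, as the handle does not move).
- trigger (a joint): Blue trigger in front of the handle: 0 = released, 0.31 rad = squeezed to its stop. A spring returns it (1.5 N at the blade released, 2.6 N squeezed). A full stroke draws the far jaw in by one 8 mm tooth; let back below 0.05 rad it takes the next tooth, and the jaw stays put (4 N friction brake). Once the panel is home and the jaws bear, the trigger stops well short of its stop.
- trigger_blade (a point): Middle of the blue trigger blade (10 thick, 22 wide, z 88 to 150), 82 mm from its pivot low in the housing; a full stroke moves it 25 mm back to the handle. The jaws then press with about 2 x the squeeze: 22 N for 9 N, 28 N for 13 N, 41 N for 20 N, 52 to 60 N for 30 N. The pawl drives but does not lock: let go, and the pressure drops to the brake's 4 N or less.
- far_jaw: Far jaw with the toothed bar, slides along the clamp's x towards the near jaw. Origin on the table under the middle of its clamping face, which faces the near jaw; blue pad 40 wide, 36 high. Its x in the clamp's frame is the jaw opening: 185 to 203 mm at the start, 155 mm when the panel is home (4 to 7 strokes).
- caddy: Open plywood cutlery caddy with one lengthwise divider, loose, 0.29 kg, 155 long (x), 110 wide (y), 45 high, lying flat; origin at the centre of its underside (as with the panel home), x towards the loose end panel, about along the clamp's x. At the start its plain end wall stands 5 to 12 mm in front of the near jaw's pad.
- end_panel: Loose end panel of the caddy, darker wood, 8 thick, 110 wide, 45 high, on dowels of about 2 N friction. Origin at the middle of its thickness, on the underside. Its x in the caddy's frame is 73.5 mm when home and 79 to 84 mm at the start: a gap of 5.5 to 10.5 mm. More than 60 N from the jaw splits it.
- ketchup: Red plastic bottle, 56 across, 140 high, bystander; origin under its middle.
- gherkins: Green glass jar, 72 across, 100 high, bystander; origin under its middle.
- salt_tin: Blue tin, 64 across, 85 high, bystander; origin under its middle.
- driver: Screwdriver lying near the robot's base, bystander; origin at the middle of its underside.
Mind the look-alikes: they are no part of the job. Several things have the shape of the caddy; the one meant has the colours described above.

How it is judged (in metres and radians):
On the way, in this order (a step that is already met when the one before it is completed fails the run):
1. the trigger is squeezed a first full stroke (value of joint trigger above 0.22 rad), for 0.05 s.
2. the far jaw has pushed the end panel home (x of end_panel in the frame of caddy below 0.075 m and contact force between far_jaw and end_panel above 3 N), for 0.2 s.
At the end, for the whole second after the job is handed in: The panel is home (gap under 1.5 mm), the far jaw presses it with 7 to 60 N, the robot's fingers still squeeze the clamp (over 4 N, trigger off its rest by 0.02 rad), the clamp is upright (within 0.15 rad), the caddy still on the table (raised under 15 mm, tilted under 0.12 rad), both at rest (x of end_panel in the frame of caddy below 0.075 m and contact force between far_jaw and end_panel between 7 and 60 N and contact force between the fingers and clamp above 4 N and value of joint trigger above 0.02 rad and angle between clamp's own z axis and vertical below 0.15 rad and height (world z) of caddy below 0.015 m and angle between caddy's own z axis and vertical below 0.12 rad and linear speed of each of clamp, caddy below 0.02 m/s); the arm keeps its last pose, push and grip.
It fails at once if the panel is pressed with more than 60 N and splits (contact force between far_jaw and end_panel above 60 N).
It fails at once if the far jaw, its bar, the panel or the caddy is pushed by hand (contact force between any of the fingers, the arm and far_jaw above 3 N or contact force between any of the fingers, the arm and caddy above 3 N).
It fails at once if the clamp is tipped over (angle between clamp's own z axis and vertical above 0.4 rad).
It fails at once if a bystander is disturbed (distance of any of ketchup, gherkins, salt_tin, driver from where it was at the start of the episode above 0.02 m).
It also fails if it takes over 58 s, if anything falls off the work surface, if the arm or the gripper's body presses on something with over 40 N, if the wrist force passes 120 N, or if a joint passes its speed limit or range.

ROBOT

A 7-joint arm with a two-finger parallel gripper is mounted at the origin on the work surface. World frame = base frame: x ahead of the robot, y to its left, z up, the work surface at z = 0. Lengths are in m, angles in degrees, forces in N, time in s.
With the tool pointing down it reaches from about 0.425 to 0.95 m from the base axis. Payload 16.7 kg.
Tool frame: the origin (TCP) lies at the very end of the fingers, on their centre line; the grasp point (between the pads) lies 19 mm behind it; z points along the fingers, y is the line along which they close (so a half turn about z gives the same grasp; the last joint's range is limited). The gripper opens to 94 mm and grips with 3 to 60 N. Pads are 16 mm wide; open, the fingers measure 119 mm over their backs; the gripper's body (75 mm by 177 mm) begins 78 mm behind the grasp point.
Start: joints at [-74.972, 24.414, 4.234, 92.017, -1.954, 63.644, -3.845], TCP at [0.27, 0.619, 0.205] pointing down, gripper open.
Joint ranges: [-163.25, 163.25], [-28.42, 122.38], [-70.27, 78.77], [12.13, 141.07], [-58.53, 238.53], [9.26, 117.41], [-156.51, 156.51]. Speed limits (degrees/s): [108.29, 108.29, 136.94, 136.94, 172.46, 172.46, 172.46].

INTERFACE

Orientations are given as a 3x3 rotation matrix whose columns are the frame's x, y, z axes.
In Python, from bench import arm, ungrasp, close_gripper, solver, viewer, workorder, readout gives the robot as it stands. Calls block until the motion is done:
- arm.movep(position, orientation): joint-space move of the TCP to a pose.
- arm.move_linear(position, attitude=None, speed=0.15, stop_force=None): straight line of the TCP; attitude=None keeps the orientation; speed is the mean speed in m/s. With stop_force (N) it stops when the force on the tool has changed by that much, and returns True; else False.
- arm.move_j(angles): joint-space move.
- ungrasp() and close_gripper(strength=None): open the fingers fully, or close them until they stop; strength is the grip in N (None keeps the last).
- arm.sleep(seconds).
- solver.ik(position, orientation): joint angles nearest the present ones, or None.
- viewer.get_image(name): name is "scene" or "top"; returns a dict with "img" (400x640x3 uint8, red, green, blue), "intrinsics" (3x3 intrinsics, pixels), "T" (4x4, takes a point from camera to world coordinates). Camera axes: x right, y down, z forward; pixel columns grow to the right and rows downward; lengths in m; the calibration is good to about 2 mm. A picture is of the moment at which its call begins. There is no depth.
A pose or a line that the arm cannot do raises arm.Unreachable and nothing moves.
- workorder.sign_off(): hands the job in; it is judged then, once.
Trained networks look in the newest picture that a camera, given by its name, has taken for a name from the list of things; names that differ only in an ending like _2 or _b are one class to them, and where a whole thing is asked for, a point or a joint stands for the part that bears it (a point fixed in the world has none). Each returns a list of dicts, best first, with "p" (0 to 1); they miss things now and then, are a little off and sometimes report something else, mostly with a low value. They report only what shows in the picture. A call takes as long as a camera call. They do not tell look-alikes from the thing itself.
- viewer.find_in(thing, camera): "xy" ([column, row] in pixels, amid what is visible of it).
- viewer.outline_of(thing, camera): "pixels" (400x640 bool, what is visible of it) and "xy" ([column, row] in pixels, amid what is visible of it).
Readings, each from a call of its own:
- readout.get_t(): time.
- readout.get_qpos(): joint angles.
- readout.get_joint_velocities(): joint speeds.
- readout.get_effort(): joint torques, N m.
- readout.get_ee_pos(): TCP position.
- readout.get_ee_rot(): TCP orientation.
- readout.get_ft_force(): force on the tool from outside, world axes, zero at the start.
- readout.get_torque(): the same for the moment, N m.
- readout.get_width(): finger opening in m.
- readout.get_grasp_force(): force on a finger pad.
Only numpy, scipy, OpenCV 4.12 (cv2) and the standard library are available. Lean on these libraries where they do the work, as an engineer would, in place of code of your own. Each camera call takes 0.05 s, during which the arm holds its last target. There are 200 camera calls.

## Working session

There is one attempt and no reset: what is moved stays moved. The work goes in short steps, each a Python script; the robot and the scene stay as the last script left them, time stands still between calls to the robot, and variables do not carry over. Pictures are saved under pics/ and viewed, at most 10 in all, crops included, and the job is handed in when it is done.

```bash
mkdir -p pics; ls; python3 - <<'E'
from bench import *
import cv2
for n in("scene","top"):
    d=viewer.get_image(n); cv2.imwrite(f"pics/{n}0.png",d["img"][:,:,::-1])
    print(n,d["intrinsics"].tolist(),d["T"].round(4).tolist())
    for t in("clamp","clamp_grip","trigger_blade","trigger","far_jaw","caddy","end_panel","ketchup","gherkins","salt_tin","driver"):
        print(t,[(round(float(r["p"]),2),[int(v) for v in r["xy"]]) for r in viewer.find_in(t,n)][:4])
print(readout.get_t(),readout.get_width(),readout.get_ee_rot().round(2).tolist())
E
```

```text
pics
scene [[381.92509819256287, 0.0, 318.2672805724473], [0.0, 381.92509819256287, 197.77339912148088], [0.0, 0.0, 1.0]] [[0.6619, 0.5019, -0.5567, 1.0719], [0.7495, -0.436, 0.4981, -0.4885], [0.0073, -0.747, -0.6648, 0.7605], [0.0, 0.0, 0.0, 1.0]]
clamp [(0.86, [343, 199])]
clamp_grip [(0.71, [343, 196])]
trigger_blade [(0.65, [344, 188])]
trigger [(0.63, [347, 186]), (0.57, [379, 181])]
far_jaw [(0.82, [375, 178])]
caddy [(0.85, [391, 261]), (0.69, [367, 198]), (0.67, [314, 168]), (0.62, [246, 231])]
end_panel [(0.83, [378, 184]), (0.74, [301, 157]), (0.68, [478, 226]), (0.6, [270, 237])]
ketchup [(0.94, [187, 298]), (0.53, [341, 198])]
gherkins [(0.92, [259, 332]), (0.62, [370, 196])]
salt_tin [(0.9, [445, 148]), (0.67, [342, 150])]
driver [(0.48, [341, 148])]
top [[415.03276877477236, 0.0, 322.33652355265053], [0.0, 415.03276877477236, 204.76928128906687], [0.0, 0.0, 1.0]] [[-0.0165, -0.9836, 0.1794, 0.2887], [-0.9998, 0.0144, -0.0133, 0.0295], [0.0105, -0.1795, -0.9837, 1.31], [0.0, 0.0, 0.0, 1.0]]
clamp [(0.76, [299, 196])]
clamp_grip [(0.91, [306, 194])]
trigger_blade []
trigger [(0.6, [233, 268]), (0.37, [300, 187])]
far_jaw [(0.93, [254, 201])]
caddy [(0.95, [284, 265]), (0.91, [234, 136]), (0.86, [274, 202]), (0.73, [310, 139])]
end_panel [(0.65, [231, 116]), (0.59, [324, 124]), (0.53, [250, 204])]
ketchup [(0.74, [449, 192])]
gherkins [(0.64, [419, 147])]
salt_tin [(0.62, [155, 193])]
driver [(0.69, [234, 271])]
1.2 0.09402470479517618 [[-0.92, 0.4, -0.0], [0.4, 0.92, 0.0], [0.0, 0.0, -1.0]]
```

```bash
python3 - <<'E'
import cv2,numpy as np
a=cv2.imread("pics/scene0.png")[110:310,230:500];b=cv2.imread("pics/top0.png")[90:300,180:480]
a=cv2.resize(a,(675,500)[:2],interpolation=2);cv2.imwrite("pics/c1.png",a)
cv2.imwrite("pics/c2.png",cv2.resize(b,None,fx=2.6,fy=2.6,interpolation=2))
E
```

```text
(no output)
```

View pics/c1.png

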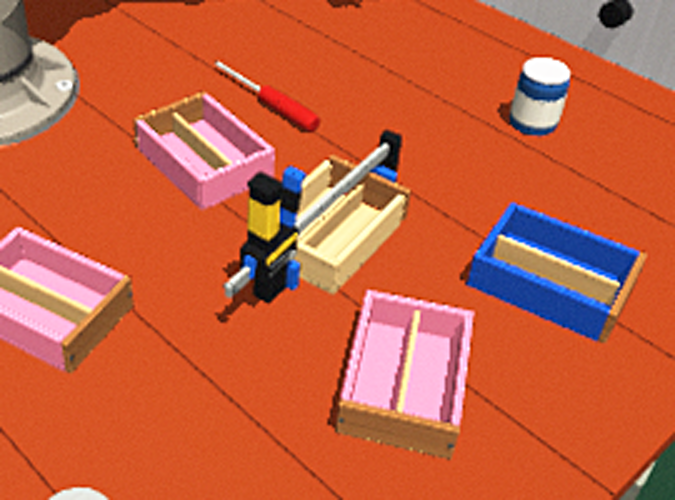

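View pics/c2.png

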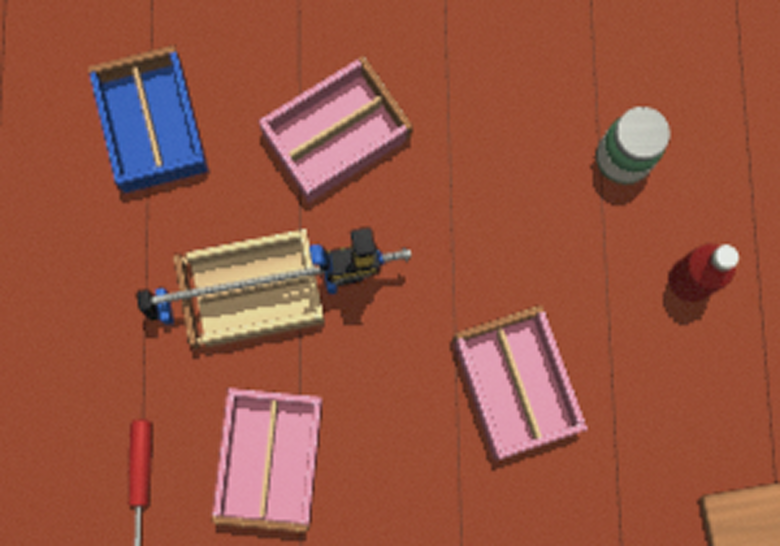

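View pics/scene0.png

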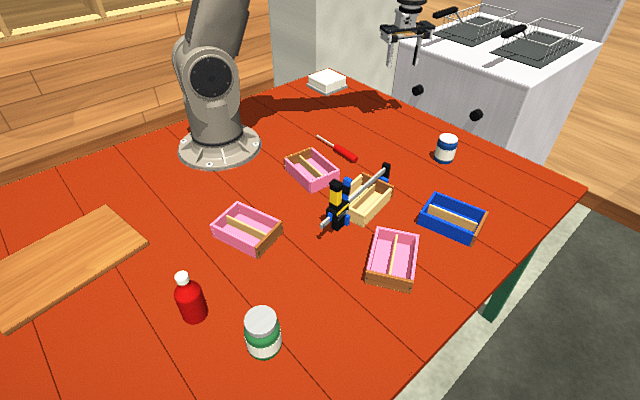

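The caddy candidates in the scene picture are pink (314,168), pink (246,231), pink (391,261), blue (450,215) and natural wood (367,198). The natural wood one is meant: it has the darker loose panel and the clamp stands over it, as the enlarged crop confirms. The handle top is at scene (336,184) and top (320,181). The bar runs from (323,225) to (385,170) in the scene picture and from (338,188) to (241,205) in the top one.

```bash
cat >h.py <<'E'
from bench import *
import numpy as np, cv2
from scipy.optimize import least_squares
def cams(): return {n:viewer.get_image(n) for n in("scene","top")}
def proj(d,p):
    c=np.linalg.inv(d["T"])@np.r_[p,1]; u=d["intrinsics"]@c[:3]; return u[:2]/u[2]
def W(q,p):
    c,s=np.cos(q[2]),np.sin(q[2]); return np.array([q[0]+c*p[0]-s*p[1],q[1]+s*p[0]+c*p[1],p[2]])
E
python3 - <<'E'
from h import *
C=cams()
obs=[("scene",0,(335.6,183.6)),("top",0,(319.6,181.5)),("scene",1,(322.8,224.8)),("top",1,(337.7,187.7)),("scene",2,(385.2,170)),("top",2,(240.8,204.6))]
def pts(q): return [(-.047,0,.17),(q[3],0,.063),(q[4],0,.066)]
f=lambda q:np.concatenate([proj(C[n],W(q,pts(q)[k]))-o for n,k,o in obs])
for y0 in(0,1.5,3,-1.5):
    r=least_squares(f,[.4,.1,y0,-.13,.2]); print(r.cost,r.x.round(4),r.fun.round(1))
    if r.cost<60:best=r.x
q=best
for n in C: print(n,[proj(C[n],W(q,p)).round(0).tolist() for p in[(-.0265,0,.124),(-.001,0,.12),(-.066,0,.088)]])
# draw check
L=[[(-.057,y,.17) for y in(-.014,.014)]+[(-.037,y,.17) for y in(.014,-.014)],[(-.066,-.017,.088),(-.066,.017,.088),(-.002,.017,.088),(-.002,-.017,.088)],[(0,-.02,0),(0,.02,0),(0,.02,.036),(0,-.02,.036)]]
out=[]
for n,(x,y) in(("scene",(300,150)),("top",(230,150))):
    im=cv2.resize(C[n]["img"][y:y+100,x:x+120,::-1],None,fx=5,fy=5,interpolation=2)[:,:400 if 0 else 600]
    for l in L:
        cv2.polylines(im,[np.array([(proj(C[n],W(q,p))-(x,y)+.5)*5 for p in l],np.int32)],True,(0,255,0),1)
    out.append(cv2.resize(im,(480,400)))
cv2.imwrite("pics/fit.png",np.vstack(out)[:800].copy() if 0 else cv2.resize(np.hstack(out),(800,333)))
np.save("q.npy",q)
c,s=np.cos(q[2]),np.sin(q[2])
for sg in(1,-1):
    R=np.array([[-s*-sg*-1*-1,c*sg,0],[0,0,0],[0,0,-1]]) 
    Y=sg*np.array([c,s,0]);Z=np.array([0,0,-1.]);R=np.c_[np.cross(Y,Z),Y,Z]
    print(sg,solver.ik(W(q,(-.0265,0,.105)),R),solver.ik(W(q,(-.0265,0,.25)),R))
E
```

```text
6.168798865399877 [ 0.5563  0.067   1.7342 -0.0985  0.1989] [-0.4 -0.6  0.  -0.2 -1.4  0.7 -1.8 -1.1 -1.4 -0.4 -0.8 -1.4]
6.168798865400174 [ 0.5563  0.067   1.7342 -0.0985  0.1989] [-0.4 -0.6  0.  -0.2 -1.4  0.7 -1.8 -1.1 -1.4 -0.4 -0.8 -1.4]
6.168798865399476 [ 0.5563  0.067   1.7342 -0.0985  0.1989] [-0.4 -0.6  0.  -0.2 -1.4  0.7 -1.8 -1.1 -1.4 -0.4 -0.8 -1.4]
6.1687988653998325 [ 0.5716 -0.0257 -1.4074  0.0045 -0.2929] [-0.4 -0.6  0.  -0.2 -1.4  0.7 -1.8 -1.1 -1.4 -0.4 -0.8 -1.4]
scene [[329.0, 201.0], [323.0, 208.0], [338.0, 204.0]]
top [[326.0, 184.0], [335.0, 183.0], [313.0, 189.0]]
1 [-41.92754009  27.32972812  45.89229802 113.25418566 -25.53514678
  49.88469262 -62.95123827] [-48.91784364  16.72450601  52.38908969 105.2285752  -14.55586046
  65.10116553 -72.13116218]
-1 [-25.36708029  22.20823446  23.42584959 112.39489864 -11.7276551
  47.67096107 103.81036875] [-32.23145266  13.02712903  30.56462228 104.47205802  -7.2995089
  64.44291467 100.20849611]
```

View pics/fit.png

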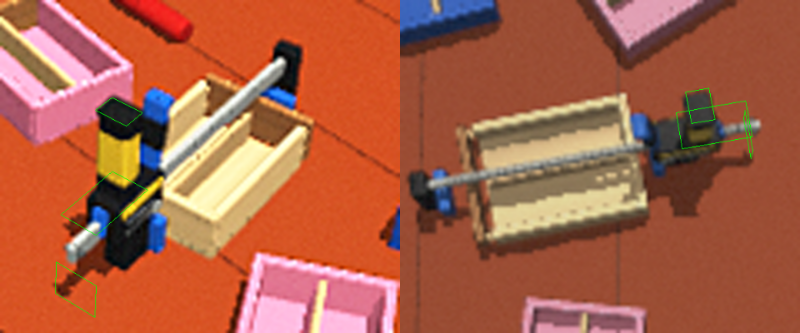

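The overlay used the mirrored solution, with the outlines on the wrong side. The correct one has yaw 1.734, so I'll redo the overlay with that.

```bash
python3 - <<'E'
from h import *
q=np.array([.5563,.067,1.7342]);np.save("q.npy",q);C=cams()
L=[[(-.057,y,.17) for y in(-.014,.014)]+[(-.037,y,.17) for y in(.014,-.014)],[(-.066,-.017,.088),(-.066,.017,.088),(-.002,.017,.088),(-.002,-.017,.088)],[(0,-.02,0),(0,.02,0),(0,.02,.036),(0,-.02,.036)],[(-.1,0,.072),(.2,0,.072)]]
out=[]
for n,(x,y) in(("scene",(300,150)),("top",(230,150))):
    im=cv2.resize(C[n]["img"][y:y+100,x:x+100,::-1],None,fx=4,fy=4,interpolation=2)
    for l in L: cv2.polylines(im,[np.array([(proj(C[n],W(q,p))-(x,y)+.5)*4 for p in l],np.int32)],True,(0,255,0),1)
    out.append(im)
cv2.imwrite("pics/fit2.png",np.hstack(out))
c,s=np.cos(q[2]),np.sin(q[2])
for sg in(1,-1):
    Y=sg*np.array([c,s,0]);Z=np.array([0,0,-1.]);R=np.c_[np.cross(Y,Z),Y,Z]
    for p in [(-.0265,0,.105),(-.0265,0,.26),(.03,0,.105)]:
        v=solver.ik(W(q,p),R);print(sg,None if v is None else v.round(1))
E
```

```text
1 [-26.7  21.3  19.8 112.9  -9.6  47.3  97.7]
1 [-33.3  11.6  26.5 104.2  -5.7  65.5  94.4]
1 [-29.5  20.8  15.9 113.   -7.6  47.2  90. ]
-1 [-44.7  26.   43.5 113.8 -23.5  49.2 -68.9]
-1 [-51.7  14.6  49.7 105.1 -12.2  65.8 -78.6]
-1 [-48.8  25.   41.  114.  -21.7  48.7 -76.5]
```

View pics/fit2.png

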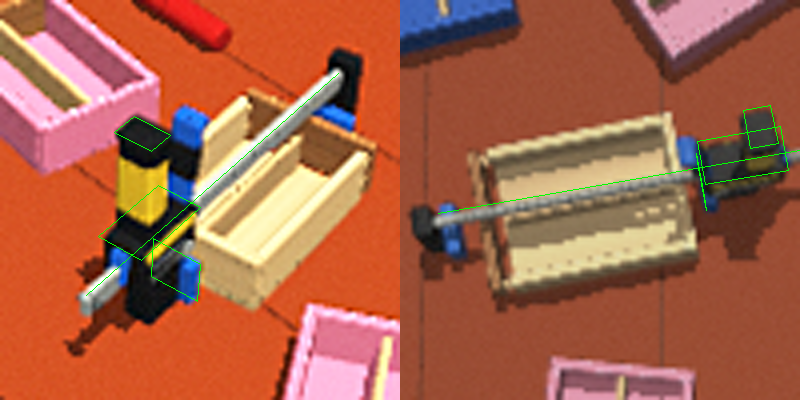

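The fit agrees to about 1 px in both views: handle top at (142,133) and (760,127), and the jaw pad and bar line up too. I'll approach now.

```bash
cat >>h.py <<'E'
q=np.load("q.npy")
u=np.array([np.cos(q[2]),np.sin(q[2]),0]); Z=np.array([0,0,-1.])
R=np.c_[np.cross(-u,Z),-u,Z]
def st(m=""): print(m,"t%.2f w%.1f gf%.1f"%(readout.get_t(),readout.get_width()*1e3,np.max(readout.get_grasp_force())),"ft",np.round(readout.get_ft_force(),1),"along %.1f"%((np.array(readout.get_ee_pos())-np.r_[q[:2],0])@u*1e3))
E
python3 - <<'E'
from h import *
st()
p=np.array(readout.get_ee_pos()); arm.move_linear(p+[0,0,.08],speed=.3)
arm.movep(W(q,(-.0265,0,.29)),R); st("above")
print(arm.move_linear(W(q,(-.0265,0,.105)),R,speed=.12,stop_force=6)); st("down")
C=cams()
a=C["scene"]["img"][110:290,260:440,::-1];b=C["top"]["img"][110:290,220:400,::-1]
cv2.imwrite("pics/d.png",cv2.resize(np.hstack([a,b]),(800,400),interpolation=2))
E
```

```text
t1.40 w94.1 gf0.0 ft [0.2 1.  0.2] along 590.7
above t4.12 w94.1 gf0.0 ft [-0.2 -0.5  0.6] along -25.6
False
down t5.82 w94.1 gf0.0 ft [ 0.1  0.1 -0.2] along -26.4
```

View pics/d.png

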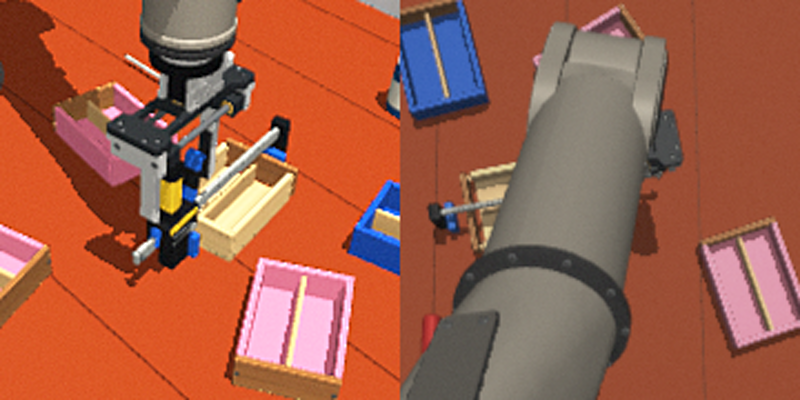

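The fingers straddle the handle and trigger, with the rear finger at (150,180) and the front one at (210,140). Now the first squeeze, gently.

```bash
python3 - <<'E'
from h import *
close_gripper(9); st("sq")
arm.sleep(.3); st("hold")
E
```

```text
sq t6.82 w38.2 gf8.9 ft [ 0.7 -4.3  2.2] along -26.8
hold t7.12 w38.2 gf8.9 ft [-0.3 -5.   2.6] along -26.8
```

Full stroke: the width is 38 mm, so the trigger is at about 0.28 rad. I'll pump in a loop: draw the clamp back while it is held, release, recentre, squeeze, and stop when the trigger stops short.

```bash
cat >>h.py <<'E'
def shift(d,speed=.06):
    arm.move_linear(np.array(readout.get_ee_pos())+d*u,R,speed=speed)
def pump():
    shift(-.012); st(" back"); ungrasp(); shift(.012); close_gripper(9); st("sq")
    return readout.get_width()
E
python3 - <<'E'
from h import *
w=pump()
w=pump()
C=cams()
a=C["scene"]["img"][130:270,280:420,::-1]
cv2.imwrite("pics/e.png",cv2.resize(a,(560,560),interpolation=2))
E
```

```text
back t7.47 w38.2 gf8.9 ft [ 0.9 -3.8  0.8] along -39.0
sq t9.71 w38.1 gf9.0 ft [ 0.3 -2.   2.1] along -26.9
 back t10.06 w38.2 gf9.0 ft [-0.6 -2.9  1.1] along -39.4
sq t12.29 w38.5 gf8.9 ft [ 0.7 -1.8  1. ] along -27.0
```

View pics/e.png

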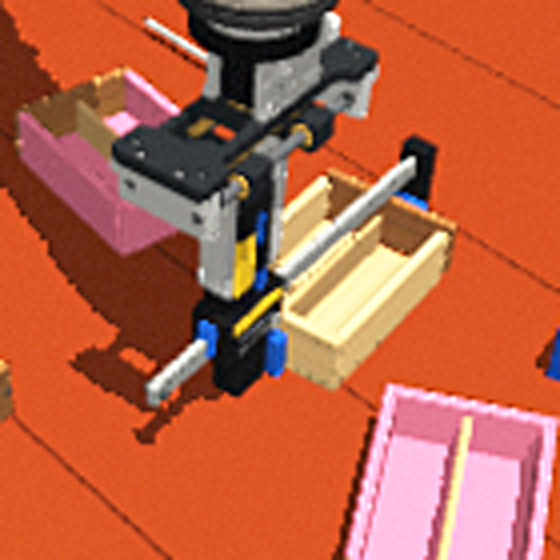

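The jaw is advancing: the far jaw at (415,180) is now close to the panel, and more bar sticks out behind at (155,390). I'll keep pumping.

```bash
python3 - <<'E'
from h import *
for i in range(5):
    w=pump()
    if w>.041: break
arm.sleep(.4); st("end")
C=cams()
a=C["scene"]["img"][130:270,280:420,::-1]
cv2.imwrite("pics/f.png",cv2.resize(a,(560,560),interpolation=2))
E
```

```text
back t12.74 w38.0 gf8.9 ft [ 1.2 -3.1 -0. ] along -39.3
sq t14.97 w38.0 gf8.9 ft [-1.  -1.7  1.9] along -27.1
 back t15.32 w38.0 gf8.9 ft [ 0.4 -0.7 -0.2] along -39.2
sq t17.56 w38.6 gf9.0 ft [ 0.4 -2.9  1.9] along -27.4
 back t17.91 w41.2 gf9.9 ft [-1.1  9.  12.2] along -37.4
sq t19.98 w50.0 gf9.0 ft [-0.9  5.   4.3] along -26.8
end t20.38 w50.1 gf9.0 ft [-1.1  4.4  4.4] along -26.9
```

View pics/f.png

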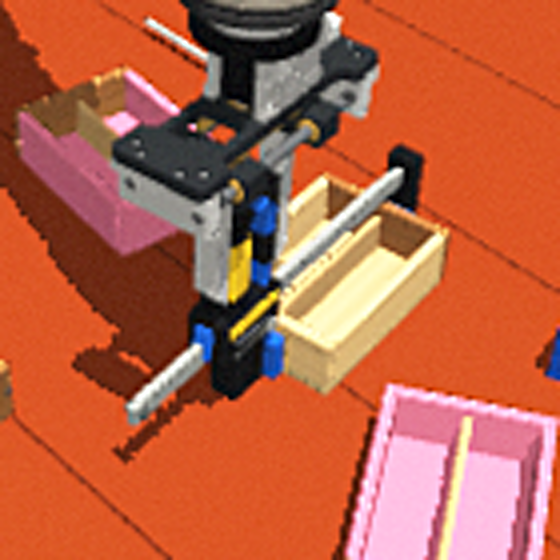

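The trigger now stops at 50 mm (about 0.14 rad), well short of its stop. The panel at (415,215) looks flush and the clamp is upright. I'll check that it stops just as firmly with slightly more grip, then hand in.

```bash
python3 - <<'E'
from h import *
close_gripper(11); arm.sleep(.5); st("11N"); w=readout.get_width()
if .047<w<.052: print(workorder.sign_off()); st("done")
E
```

```text
11N t21.19 w49.6 gf11.0 ft [-1.9  5.6  4.7] along -26.8
the job is handed in; nothing more can be done
None
the job is handed in; nothing more can be done
```

The job is handed in after about 21 s and six squeezes. The panel looks flush in the last picture, and the trigger is held at 11 N, about 25 N at the jaw by your table. The judge's verdict was not shown.

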